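# Hang the spice scoop on its display stand

### The job

Take the steel scoop with the ring at the end of its handle, lying on the counter, and hang it by that ring on the slanted peg of the empty wooden stand: thread the ring over the peg's tip along the peg and let go, so that the scoop hangs there still, bowl down. The other stand already holds a tea strainer, and the other scoop has no ring.

Things in the scene. Friction and masses are not known exactly. Their poses are not given: they have to be found in the camera images.
- scoop_handle (a point): Middle of the ringed scoop's handle, where to grasp: a bar 14 mm wide (y), 10 thick (z), free for x -45 to +46 mm. Loose, 0.10-0.19 kg. Axes: x from bowl to ring, y across, z up at the start, when it lies on its bowl, this point 26 mm above the counter. Bowl: x -120 to -45 mm, 54 wide, from 26 mm below to 12 mm above this point; mass centre in it, about 60 mm to -x.
- scoop_ring (a point): Centre of the round closed ring at the end of the same scoop's handle, 70 mm from the handle's middle along +x at the same height. Clear hole 40 mm across, outside 54 mm, wire 7 mm thick; the hole's axis is the scoop's z. Same axes as scoop_handle.
- peg_root (a point): Foot of the empty stand's peg, on its axis, 210 mm above the counter. The stand is fixed; its 18 x 24 mm post reaches 24 mm higher. Steel peg, 9 mm thick, rising 55 degrees out from the post, broadly to the robot's right. Axes: z along the peg to its tip, y level, x up and over the post. With the scoop's axes parallel to these the ring fits squarely, bowl low in front, to 40 mm from this point.
- peg_tip (a point): Rounded end (11 mm thick) of the same peg, 105 mm from its root along the axis, 296 mm above the counter; same axes as peg_root. A ring let go 40 to 80 mm up the peg slides down to the root by itself and the scoop swings down, bowl towards the base. The other stand, with the strainer, is alike and as tall, about 0.3 m away: carry the scoop over or around it.
Mind the look-alikes: they are no part of the job. Leave any blue look-alike of the part that bears scoop_handle alone.

How it is judged (in metres and radians):
At the end, for the whole second after the job is handed in: The ring's centre is within 22 mm of the empty stand's peg axis along the peg's x and y, and from 25 mm beyond the root to 90 mm up the peg; the handle is within 0.6 rad of upright, ring up and bowl down; the scoop is slower than 30 mm/s (x of scoop_ring in the frame of peg_root between -0.022 and 0.022 m and y of scoop_ring in the frame of peg_root between -0.022 and 0.022 m and z of scoop_ring in the frame of peg_root between -0.025 and 0.09 m and angle between scoop_handle's own x axis and vertical below 0.6 rad and linear speed of scoop below 0.03 m/s); the robot touches nothing.
It also fails if it takes over 48 s, if anything falls off the work surface, if the arm or the gripper's body presses on something with over 40 N, if the wrist force passes 120 N, or if a joint passes its speed limit or range.

### The arm

A 6-joint arm with a two-finger parallel gripper is mounted at the origin on the work surface. World frame = base frame: x ahead of the robot, y to its left, z up, the work surface at z = 0. Lengths are in m, angles in degrees, forces in N, time in s.
With the tool pointing down it reaches from about 0.4 to 0.825 m from the base axis. Payload 7 kg.
Tool frame: the origin (TCP) lies midway between the tips of the shut fingers; the grasp point (between the pads) lies r.grip_depth behind it (r.grip_depth is the distance from the TCP to the grasp point, in m); z points along the fingers, y is the direction in which the jaws open and shut (so a half turn about z gives the same grasp; the last joint's range is limited). The gripper opens to 88 mm and grips with 3 to 60 N. Pads are 19 mm wide; open, the fingers measure 130 mm over their backs; the gripper's body (78 mm by 193 mm) begins 47 mm behind the grasp point.
Start: joints at [-55.858, 20.546, 0.682, 0, -70.136, -16.507], TCP at [0.204, -0.643, 0.227] pointing down, gripper open.
Joint ranges: [-176.03, 176.03], [-82.01, 121.73], [-58.28, 71.71], [-173.87, 95.51], [-174.79, -0.11], [-173.66, 173.66]. Speed limits (degrees/s): [136.94, 136.94, 172.46, 180, 180, 180].

### API

Orientations are given as [roll, pitch, yaw] about the fixed x, y, z axes, in that order (R = Rz(yaw) Ry(pitch) Rx(roll)).
In Python, from plant import r, imaging, close_job gives the robot as it stands.
- The arm moves only by the tool step_arm, never from a script. Its argument "commands" is a list of rows, each a list of 2 entries, a list of its own where there are three numbers: the shift along the tool's x, y, z in mm, then the turn about the tool's z in degrees. In form: [[[x, y, z], twist], ...]. A call has 1 to 20 rows; each row shifts and turns the commanded pose from where the row before left it, along the tool's axes as they then stand; what a row does not reach is not made up. A row lasts 1/8 s, in which the tool goes at most 62.5 mm and 10.7 degrees, less where a joint would pass 70% of its speed; a pose out of reach is approached as far as the arm can. A call with a gripper value outside its range is refused whole. "gripper" is the closure, from 0 (fully open) to 1 (shut), set as the call begins (left out, the last holds). The fingers move at their own pace and stop on an object; "grip_force" is the grip in N (left out, the last holds). Time passes only in rows, so rows that do not move let the fingers close. It gives the time, the measured TCP pose, the force and the opening at its end, in the units of the state.
- r.get_state(): the state, without advancing time (a new reading comes with each control period).
- imaging.capture(name): name is "side" or "top" or "wrist"; returns a dict with "img" (420x560x3 uint8, red, green, blue), "z_map" (420x560 float32, m along the optical axis (not along the pixel's ray), 0 where there is no reading), "vfov" (degrees; the focal length in pixels is half the picture's height over the tangent of half this angle, whatever the lens; pixels are square), "cx", "cy" (the principal point, pixels), "extrinsics" (4x4, takes a point from camera to world coordinates); the wrist camera has in their place "T_tool_cam" (4x4, takes a point from camera to tool coordinates, whose origin is the TCP and whose axes are the flange's). Camera axes: x right, y down, z forward; pixel columns grow to the right and rows downward; lengths in m; the calibration is good to about 2 mm. A picture is of the moment at which its call begins: read the wrist's pose just before it.
- close_job(): hands the job in, once; it reports no verdict.
The state is a dict: "time_s": time; "joints": joint angles; "qd": joint speeds; "joint_torque": joint torques, N m; "tcp_pos": TCP position; "eef_rot": TCP orientation; "contact_force": force on the tool from outside, world axes, zero at the start; "moment": the same for the moment, N m; "gripper_width": finger opening in m.
Only numpy, scipy, OpenCV 4.12 (cv2) and the standard library are available. Lean on these libraries where they do the work, as an engineer would, in place of code of your own. Each camera call takes 0.05 s, during which the arm holds its last target.

## Working session

There is one attempt and no reset: what is moved stays moved. The work goes in short steps, Python scripts to look and compute and a tool call to move; the robot and the scene stay as the last step left them, time stands still between calls to the robot, and variables do not carry over. Pictures are saved under pics/ and viewed, and the job is handed in when it is done.

Besides the shell and the picture viewer there is one more tool, called after "Call:" as name([rows], argument=value, ...), one row to a line, values as JSON. step_arm: Moves the arm, as the interface text tells. Its arguments: {"type":"object","properties":{"commands":{"type":"array","items":{"type":"array"}},"gripper":{"type":"number"},"grip_force":{"type":"number"}},"required":["commands"]}

```bash
ls; mkdir -p pics; python3 - <<'E'
from plant import r, imaging
import cv2,numpy as np
print(r.get_state(), r.grip_depth)
for n in ["side","top","wrist"]:
    c=imaging.capture(n)
    cv2.imwrite(f"pics/{n}0.png",c["img"][:,:,::-1])
    np.savez(f"{n}0.npz",**c)
    print(n,c["vfov"],c["cx"],c["cy"],c.get("extrinsics",c.get("T_tool_cam")))
E
```

```text
pics
{'time_s': 0.0, 'joints': array([-5.58578171e+01,  2.05915456e+01,  6.33545955e-01, -2.11003847e-02,
       -7.01374533e+01, -1.65077654e+01]), 'qd': array([-0.00883043,  0.05085995, -0.00267547, -0.07804294,  0.00144065,
       -0.03346484]), 'joint_torque': array([ 1.49039308e-03, -5.82712018e+01,  2.93055385e+01,  6.99716359e+00,
        6.83041246e-03, -1.23744012e-04]), 'tcp_pos': array([ 0.20431859, -0.64280403,  0.22561665]), 'eef_rot': array([ 1.79902845e+02, -8.10717994e-03, -1.62372761e+02]), 'contact_force': array([ 0.70493485, -0.80938587, -1.08560459]), 'moment': array([ 0.04357035,  0.03809087, -0.02519231]), 'gripper_width': 0.08793001352961995} 0.0188
side 45.74277748562221 283.37872728637444 195.30213561542874 [[-0.7975139  -0.36096438  0.48340076 -0.23577362]
 [-0.60315343  0.45935359 -0.65207378  0.91542945]
 [ 0.01332354 -0.81160273 -0.58405778  1.07154178]
 [ 0.          0.          0.          1.        ]]
top 53.580329961867164 277.83940366464583 217.39163327774193 [[-0.02197095 -0.99708724  0.07303641  0.37097023]
 [-0.99969318  0.021075   -0.01301533 -0.06252507]
 [ 0.01143817 -0.07329996 -0.99724435  1.44805248]
 [ 0.          0.          0.          1.        ]]
wrist 69.37303176236017 274.5305302413648 209.01786217656138 [[-1.02286935e-03 -9.60830298e-01 -2.77135513e-01  7.46151057e-02]
 [ 9.99999438e-01 -1.05958853e-03 -1.72623680e-05  5.01201647e-04]
 [-2.77063404e-04 -2.77135375e-01  9.60830842e-01 -1.57910655e-01]
 [ 0.00000000e+00  0.00000000e+00  0.00000000e+00  1.00000000e+00]]
```

View pics/side0.png

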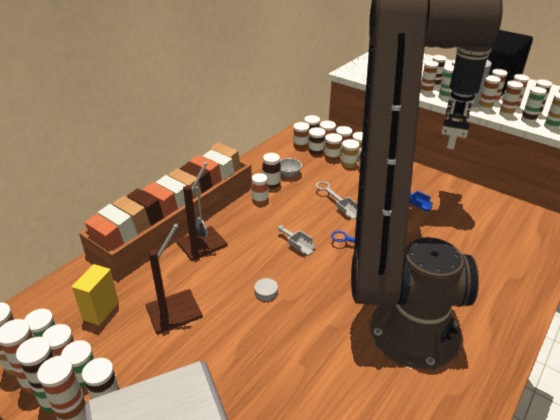

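View pics/top0.png

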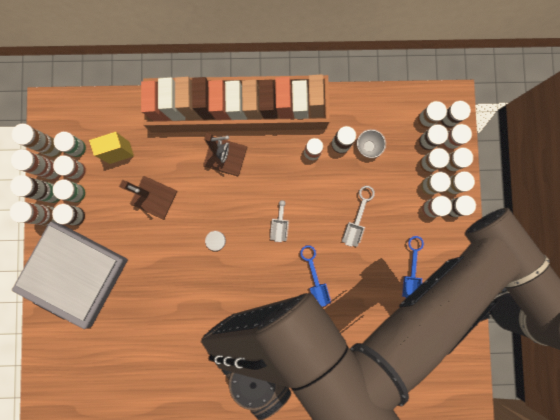

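View pics/wrist0.png

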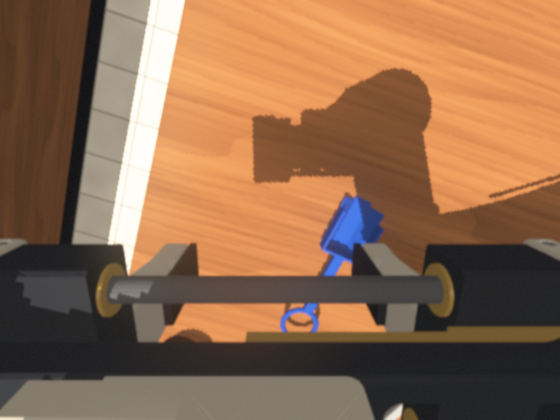

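```bash
cat > h.py <<'E'
import numpy as np,cv2
def load(n): return dict(np.load(n+".npz"))
def P(c,u,v,z=None,T=None):
    f=c["img"].shape[0]/2/np.tan(np.radians(c["vfov"])/2)
    if z is None: z=c["z_map"][int(round(v)),int(round(u))]
    p=np.array([(u-c["cx"])/f*z,(v-c["cy"])/f*z,z,1])
    return ((c["extrinsics"] if T is None else T)@p)[:3]
def proj(c,p,T=None):
    f=c["img"].shape[0]/2/np.tan(np.radians(c["vfov"])/2)
    q=np.linalg.inv(c["extrinsics"] if T is None else T)@np.append(p,1)
    return q[0]/q[2]*f+c["cx"],q[1]/q[2]*f+c["cy"]
def atz(c,u,v,h,T=None):
    E=c["extrinsics"] if T is None else T
    o=E[:3,3]; d=P(c,u,v,1.0,T)-o
    return o+d*(h-o[2])/d[2]
def crop(c,u0,u1,v0,v1,k,name):
    cv2.imwrite(name,cv2.resize(c["img"][v0:v1,u0:u1,::-1],None,fx=k,fy=k,interpolation=cv2.INTER_CUBIC))
E
python3 - <<'E'
from h import *
s=load("side0");t=load("top0")
crop(s,130,230,210,340,5,"pics/a.png") if 0 else crop(s,130,230,215,335,5,"pics/a.png")
crop(t,100,200,165,225,8,"pics/b.png")
crop(t,330,390,175,255,7,"pics/c.png")
E
```

```text
(no output)
```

View pics/a.png

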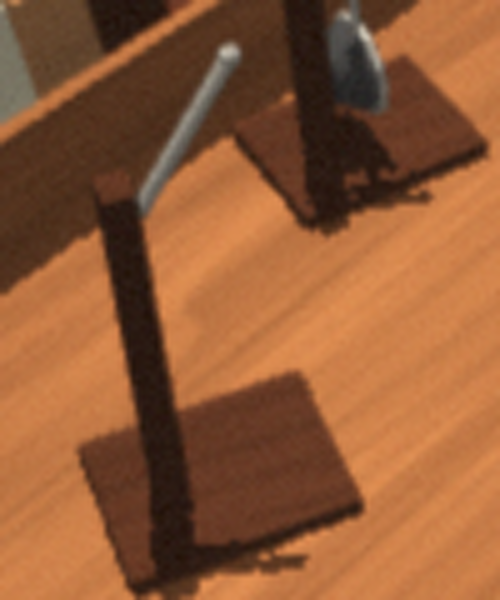

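View pics/b.png

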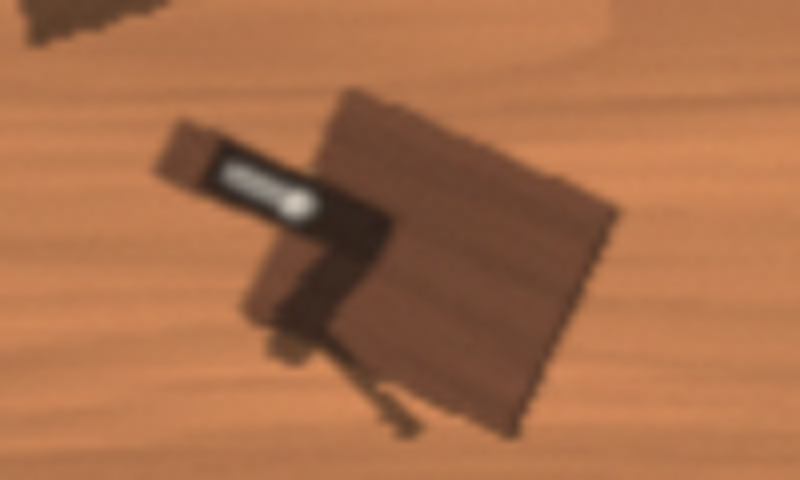

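View pics/c.png

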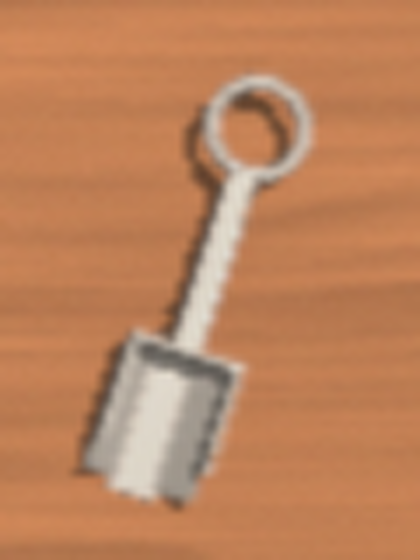

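```bash
python3 - <<'E'
from h import *
np.set_printoptions(precision=4,suppress=True)
s=load("side0");t=load("top0")
def tri(a,b):
    # triangulate least squares
    A=[];bb=[]
    for c,(u,v) in ((t,a),(s,b)):
        o=c["extrinsics"][:3,3]; d=P(c,u,v,1.)-o; d/=np.linalg.norm(d)
        M=np.eye(3)-np.outer(d,d); A.append(M); bb.append(M@o)
    return np.linalg.lstsq(np.vstack(A),np.hstack(bb),rcond=None)[0]
tip=tri((137.1,190.4),(175.8,225.8)); print("tip tri",tip)
print("tip top depth",P(t,137,190),"atz .294",atz(t,137.1,190.4,.296))
print("tip side depth",P(s,176,226), atz(s,175.8,225.8,.296))
print("root top",atz(t,128.5,186.5,.213),P(t,128.5,186.5),"side",atz(s,158.6,257.3,.212))
# post top corners crop b
for u,v in ((182,122),(222,140),(205,188),(155,170)): print("post", atz(t,100+u/8,165+v/8,.234))
for u,v in ((350,90),(618,210),(515,436),(245,310)): print("base", atz(t,100+u/8,165+v/8,.015))
ring=atz(t,330+258/7,175+129/7,.0277)
print("ring",ring,P(t,349,190))
for n,u,v in (("hr",241,180),("hb",192,342),("bc1",133,333),("bc2",243,366)):print(n,atz(t,330+u/7,175+v/7,.031),P(t,330+u/7,175+v/7))
d=atz(t,330+192/7,175+342/7,.031)-ring; print(np.linalg.norm(d),np.degrees(np.arctan2(d[1],d[0])))
print("bowl tip",atz(t,330+142/7,175+495/7,.005))
# other stand strainer
print(P(t,222,140),P(t,215,148),P(t,222,150),P(t,237,158))
E
```

```text
tip tri [0.5389 0.3125 0.2936]
tip top depth [0.5398 0.3119 0.2971] atz .294 [0.5388 0.312  0.296 ]
tip side depth [0.537  0.313  0.2941] [0.5361 0.3142 0.296 ]
root top [0.5632 0.3645 0.213 ] [0.5611 0.36   0.2262] side [0.5612 0.3615 0.212 ]
post [0.5787 0.3742 0.234 ]
post [0.5718 0.3595 0.234 ]
post [0.5542 0.3656 0.234 ]
post [0.5612 0.3839 0.234 ]
base [0.6288 0.3805 0.015 ]
base [0.574  0.2649 0.015 ]
base [0.4769 0.3095 0.015 ]
base [0.5338 0.4255 0.015 ]
ring [ 0.5513 -0.3897  0.0277] [ 0.5682 -0.3336  0.0001]
hr [ 0.5259 -0.3797  0.031 ] [ 0.5255 -0.3789  0.0343]
hb [ 0.4468 -0.3527  0.031 ] [ 0.4467 -0.3521  0.0339]
bc1 [ 0.4519 -0.324   0.031 ] [ 0.4517 -0.3234  0.0343]
bc2 [ 0.4346 -0.3772  0.031 ] [ 0.4359 -0.3837  0.0018]
0.110910701255845 160.4853527814508
bowl tip [ 0.3729 -0.3305  0.005 ]
[0.7515 0.1081 0.0147] [0.6991 0.1193 0.114 ] [0.6971 0.0992 0.093 ] [0.6878 0.0571 0.0097]
```

Call:
step_arm([
  [[-15,8,2],0],
  [[-27,15,4],0],
  [[-27,15,4],0],
  [[-27,15,4],0],
  [[-27,15,4],0],
  [[-27,15,4],0],
  [[-27,15,4],0],
  [[-27,15,4],0],
  [[-27,15,4],0],
  [[-27,15,4],0],
  [[-27,15,4],0],
  [[-27,15,4],0],
  [[-27,13.5,4],0],
], gripper=0)

```text
time_s: 1.78
tcp_pos: [0.4717, -0.3612, 0.1764]
eef_rot: [180.0, 0.0, -162.3]
contact_force: [-0.6, -0.9, -0.4]
gripper_width: 0.0874
```

Call:
step_arm([
  [[0,0,0],-5],
  [[0,0,0],-10],
  [[0,0,0],-10],
  [[0,0,0],-10],
  [[0,0,0],-10],
  [[0,0,0],-10],
  [[0,0,0],-10],
  [[0,0,0],-10],
  [[0,0,0],-10],
  [[0,0,0],-10],
  [[0,0,0],-10],
  [[0,0,0],-10],
  [[0,0,0],-10],
  [[0,0,0],-10],
  [[0,0,0],-8.7],
  [[0,0,0],0],
  [[0,0,0],0],
])

```text
time_s: 3.9
tcp_pos: [0.4711, -0.3624, 0.1765]
eef_rot: [-180.0, 0.0, -18.8]
contact_force: [-1.0, -0.4, 0.3]
gripper_width: 0.0877
```

```bash
cat > w.py <<'E'
from plant import r, imaging
from h import *
from scipy.spatial.transform import Rotation as Ro
import sys
np.set_printoptions(precision=4,suppress=True)
def shot(tag,names):
    s=r.get_state(); T=np.eye(4); T[:3,:3]=Ro.from_euler("xyz",s["eef_rot"],degrees=True).as_matrix(); T[:3,3]=s["tcp_pos"]
    print({k:s[k] for k in ("time_s","tcp_pos","eef_rot","joints","contact_force","gripper_width")})
    for n in names:
        c=imaging.capture(n)
        if n=="wrist": c["extrinsics"]=T@c["T_tool_cam"]
        np.savez(n+tag+".npz",**c); cv2.imwrite(f"pics/{n}{tag}.png",c["img"][:,:,::-1])
if __name__=="__main__": shot(sys.argv[1],sys.argv[2:])
E
python3 w.py 1 wrist
```

```text
{'time_s': 3.9, 'tcp_pos': array([ 0.4711, -0.3624,  0.1765]), 'eef_rot': array([-179.9957,    0.0029,  -18.8371]), 'joints': array([-18.7498,  15.1488, -13.8732,  -0.0049, -60.9808,  89.9151]), 'contact_force': array([-1.0444, -0.3819,  0.2545]), 'gripper_width': 0.08768476919169355}
```

View pics/wrist1.png

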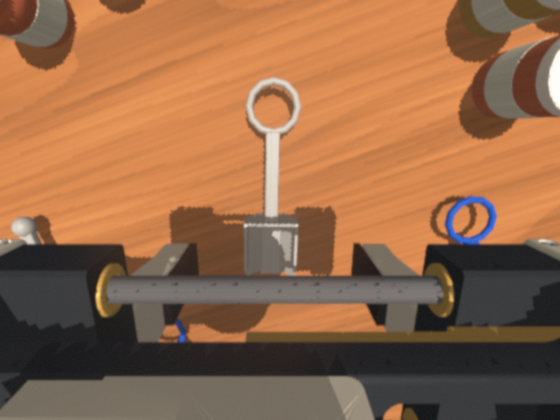

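```bash
python3 - <<'E'
from h import *
np.set_printoptions(precision=4,suppress=True)
c=load("wrist1")
a=atz(c,273.2,107,.026); b=atz(c,271,215,.031); m=atz(c,272.7,135,.031)
print(a,b,m,np.degrees(np.arctan2(*(a-b)[1::-1])),np.linalg.norm(a-b), P(c,272,180))
print(atz(c,247,215,.03),atz(c,298,215,.03))
u=(a-b)/np.linalg.norm(a-b);print(a-.085*u, a-.07*u)
E
```

```text
[ 0.555  -0.3891  0.026 ] [ 0.454 -0.352  0.031] [ 0.5305 -0.3802  0.031 ] -20.182004353809184 0.10764235470876626 [ 0.4886 -0.365   0.03  ]
[ 0.4619 -0.328   0.03  ] [ 0.4446 -0.3787  0.03  ]
[ 0.4753 -0.3598  0.0299] [ 0.4893 -0.365   0.0293]
```

Call:
step_arm([
  [[2,-2.4,8],0.5],
  [[0,0,18],0],
  [[0,0,22],0],
  [[0,0,22],0],
  [[0,0,22],0],
  [[0,0,22],0],
  [[0,0,20],0],
  [[0,0,15],0],
  [[0,0,10],0],
  [[0,0,8.5],0],
  [[0,0,0],0],
  [[0,0,0],0],
])

```text
time_s: 5.45
tcp_pos: [0.4741, -0.3614, 0.0096]
eef_rot: [180.0, -0.0, -19.2]
contact_force: [0.5, -0.8, 0.5]
gripper_width: 0.0878
```

```bash
python3 w.py 2 wrist
```

```text
{'time_s': 5.45, 'tcp_pos': array([ 0.4741, -0.3614,  0.0096]), 'eef_rot': array([179.9961,  -0.0485, -19.1647]), 'joints': array([-18.5433,  25.9025, -23.5713,   0.0068, -40.4777,  89.3733]), 'contact_force': array([ 0.5172, -0.7567,  0.5149]), 'gripper_width': 0.08779145470565054}
```

View pics/wrist2.png

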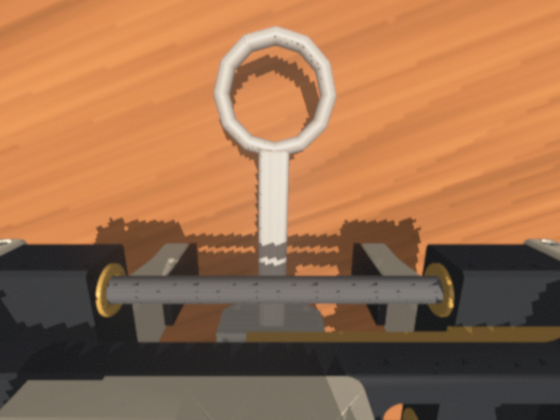

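Call:
step_arm([
  [[0,0,0],0],
  [[0,0,0],0],
  [[0,0,0],0],
  [[0,0,0],0],
  [[0,0,0],0],
  [[0,0,0],0],
  [[0,0,0],0],
  [[0,0,0],0],
], gripper=1, grip_force=50)

```text
time_s: 6.5
tcp_pos: [0.4738, -0.3612, 0.0091]
eef_rot: [-180.0, -0.0, -19.2]
contact_force: [0.0, 0.8, -0.6]
gripper_width: 0.0132
```

Call:
step_arm([
  [[0,0,-5],0],
  [[0,0,-15],0],
  [[0,0,-25],0],
  [[0,0,-30],0],
  [[0,0,-30],0],
  [[0,0,-30],0],
  [[0,0,-30],0],
  [[0,0,-30],0],
  [[0,0,-30],0],
  [[0,0,-30],0],
  [[0,0,-30],0],
  [[0,0,-30],0],
  [[0,0,-20],0],
  [[0,0,-10],0],
  [[0,0,0],0],
])

```text
time_s: 8.38
tcp_pos: [0.4736, -0.3611, 0.3548]
eef_rot: [-180.0, -0.1, -19.2]
contact_force: [-0.4, 0.3, -1.9]
gripper_width: 0.0133
```

```bash
python3 w.py 3 wrist side
```

```text
{'time_s': 8.375, 'tcp_pos': array([ 0.4736, -0.3611,  0.3548]), 'eef_rot': array([-179.9919,   -0.0737,  -19.167 ]), 'joints': array([-18.5422,   9.907 ,   2.6509,  -0.0074, -82.6701,  89.3761]), 'contact_force': array([-0.3842,  0.2816, -1.8702]), 'gripper_width': 0.013288884758725628}
```

View pics/wrist3.png

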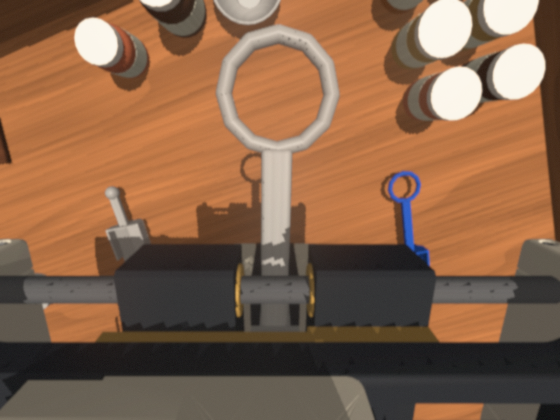

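View pics/side3.png

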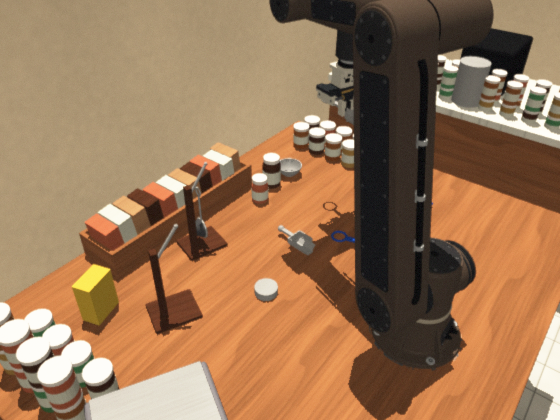

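```bash
python3 - <<'E'
from h import *
np.set_printoptions(precision=4,suppress=True)
for t in ("wrist2","wrist3"):
    c=load(t);T=c["T_tool_cam"]
    for u,v in ((277,32),(223,91),(333,91),(277,148),(277,170),(276,230)): print(t,u,v,P(c,u,v,None,T))
c=load("wrist3")
m=(c["z_map"]>.05)&(c["z_map"]<.2); m[235:]=0
v,u=np.nonzero(m); Q=np.array([P(c,a,b,None,c["T_tool_cam"]) for a,b in zip(u,v)])
for lo in range(10,125,10):
    k=(Q[:,0]*1e3>lo)&(Q[:,0]*1e3<lo+10)
    if k.sum(): print(lo,np.median(Q[k],0),Q[k][:,1].min(),Q[k][:,1].max(),k.sum())
E
```

```text
wrist2 277 32 [ 0.1097  0.0004 -0.0196]
wrist2 223 91 [ 0.0874 -0.0227 -0.0187]
wrist2 333 91 [ 0.0873  0.0245 -0.0187]
wrist2 277 148 [ 0.0634  0.0005 -0.0204]
wrist2 277 170 [ 0.0538  0.0005 -0.0218]
wrist2 276 230 [ 0.0252  0.0001 -0.0222]
wrist3 277 32 [ 0.1094  0.0004 -0.0207]
wrist3 223 91 [ 0.0873 -0.0225 -0.0199]
wrist3 333 91 [ 0.0871  0.0242 -0.0207]
wrist3 277 148 [ 0.0634  0.0005 -0.0203]
wrist3 277 170 [ 0.0538  0.0005 -0.0222]
wrist3 276 230 [ 0.0249  0.0001 -0.0212]
20 [ 0.0263 -0.0004 -0.0218] -0.007179271440501116 0.00637199530080747 409
30 [ 0.035  -0.0004 -0.0218] -0.007105862718613345 0.0067731352270009254 616
40 [ 0.0451  0.     -0.0218] -0.006980921333561897 0.007033742832856481 636
50 [ 0.0551  0.0001 -0.0218] -0.006852139978356663 0.006976815172950205 686
60 [ 0.0654  0.0005 -0.02  ] -0.019672919220173016 0.02099524492942772 1291
70 [ 0.0746  0.0127 -0.0199] -0.024444902131488658 0.025499022242332123 884
80 [ 0.0852  0.0189 -0.0198] -0.025844918663802563 0.027489143958743318 828
90 [ 0.0956  0.0141 -0.0197] -0.02522259564166848 0.02630998053282652 977
100 [ 0.1055  0.0005 -0.0199] -0.021665621219766115 0.023267596953729475 1718
110 [ 0.1108  0.0008 -0.0195] -0.009794111496623575 0.010746009911514339 161
```

Call:
step_arm([
  [[0,0,0],-5],
  [[0,0,0],-10],
  [[0,0,0],-10],
  [[0,0,0],-10],
  [[0,0,0],-10],
  [[0,0,0],-10],
  [[0,0,0],-10],
  [[0,0,0],-10],
  [[0,0,0],-8.7],
  [[0,0,0],0],
])

```text
time_s: 9.72
tcp_pos: [0.4734, -0.361, 0.353]
eef_rot: [-179.9, -0.0, 64.5]
contact_force: [-0.9, 0.9, -1.4]
gripper_width: 0.0132
```

Call:
step_arm([
  [[10,-4.7,0],0],
  [[20,-9.4,0],0],
  [[28,-13.1,0],0],
  [[28,-13.1,0],0],
  [[28,-13.1,0],0],
  [[28,-13.1,0],0],
  [[28,-13.1,0],0],
  [[28,-13.1,0],0],
  [[28,-13.1,0],0],
  [[28,-13.1,0],0],
  [[28,-13.1,0],0],
  [[28,-13.1,0],0],
  [[28,-13.1,0],0],
  [[28,-13.1,0],0],
  [[28,-13.1,0],0],
  [[28,-13.1,0],0],
  [[28,-13.1,0],0],
  [[28,-13.1,0],0],
  [[12.8,-6,0],0],
  [[6,-2.8,0],0],
])

```text
time_s: 12.22
tcp_pos: [0.477, 0.1879, 0.3539]
eef_rot: [-180.0, 0.0, 64.6]
contact_force: [0.3, -0.2, -0.8]
gripper_width: 0.0136
```

Call:
step_arm([
  [[0,0,0],0],
  [[0,0,0],0],
])

```text
time_s: 12.48
tcp_pos: [0.4774, 0.1866, 0.3542]
eef_rot: [180.0, -0.0, 64.5]
contact_force: [-0.6, 0.2, -2.0]
gripper_width: 0.0131
```

```bash
python3 w.py 4 wrist side
```

```text
{'time_s': 12.475, 'tcp_pos': array([0.4774, 0.1866, 0.3542]), 'eef_rot': array([179.9939,  -0.0014,  64.4962]), 'joints': array([ 43.3343,   1.5896,  -6.8407,   0.0053, -81.5662, 111.1611]), 'contact_force': array([-0.5788,  0.1868, -2.0484]), 'gripper_width': 0.013124172337180485}
```

View pics/wrist4.png

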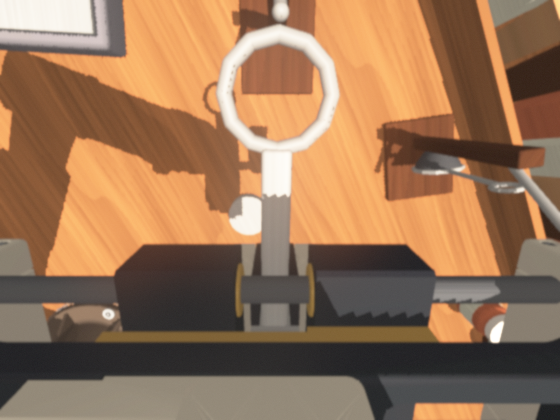

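View pics/side4.png

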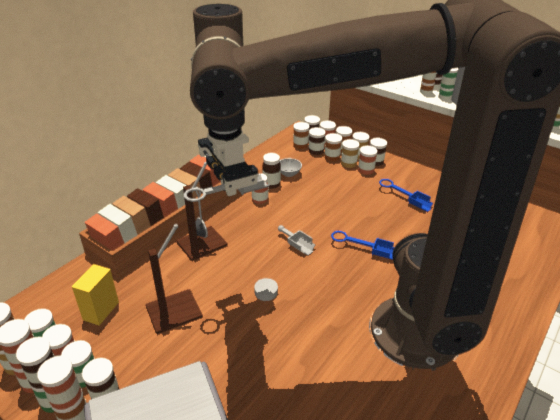

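```bash
python3 - <<'E'
from h import *
np.set_printoptions(precision=4,suppress=True)
c=load("wrist4");T=c["T_tool_cam"]
for u,v in ((281,10),(281,8),(280,12),(281,2)): print(P(c,u,v),P(c,u,v,None,T))
print(atz(c,281,10,.296))
s=load("side4")
tt=s["extrinsics"]
print(P(s,194,194),proj(s,np.array([.5147,.2648,.3707])),proj(s,np.array([.538,.3127,.296])))
E
```

```text
[0.5419 0.3129 0.2972] [0.1418 0.0039 0.0569]
[0.5425 0.3141 0.2964] [0.1431 0.0039 0.0577]
[0.5408 0.3122 0.2974] [0.1406 0.0032 0.0568]
[0.544  0.3174 0.2954] [0.1467 0.0039 0.0588]
[0.5421 0.3133 0.296 ]
[0.8099 0.0073 0.0979] (np.float64(193.73763915166614), np.float64(194.90344439412738)) (np.float64(175.69835328164544), np.float64(225.19639187589573))
```

Call:
step_arm([
  [[3,2.5,0],0],
  [[4.6,0,6.6],0],
  [[8.6,0,12.3],0],
  [[8.6,0,12.3],0],
  [[8.6,0,12.3],0],
  [[4,0,5.7],0],
  [[0,0,0],0],
  [[0,0,0],0],
])

```text
time_s: 13.58
tcp_pos: [0.4959, 0.22, 0.3053]
eef_rot: [180.0, -0.0, 64.5]
contact_force: [-0.5, -0.2, -0.9]
gripper_width: 0.0134
```

```bash
python3 w.py 5 wrist side; python3 - <<'E'
from h import *
crop(load("side5"),130,280,120,260,4,"pics/s5.png")
E
```

```text
{'time_s': 13.575, 'tcp_pos': array([0.4959, 0.22  , 0.3053]), 'eef_rot': array([179.9752,  -0.0275,  64.5402]), 'joints': array([ 44.6416,   5.5214,  -8.7505,   0.0144, -75.6939, 109.8951]), 'contact_force': array([-0.5452, -0.1514, -0.9131]), 'gripper_width': 0.013392876100519792}
```

View pics/wrist5.png

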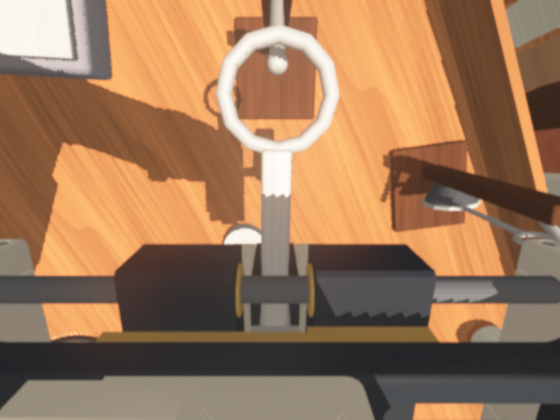

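View pics/s5.png

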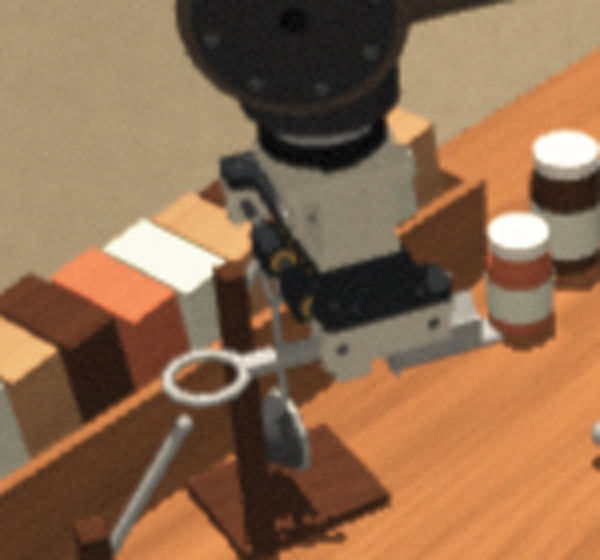

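```bash
python3 - <<'E'
from h import *
np.set_printoptions(precision=4,suppress=True)
c=load("wrist5");T=c["T_tool_cam"]
for u,v in ((278,66),(278,62),(277,70)): print(P(c,u,v,None,T),P(c,u,v))
E
```

```text
[0.1023 0.0016 0.0087] [0.5413 0.3117 0.2966]
[0.104  0.0016 0.0081] [0.542  0.3132 0.2973]
[0.1005 0.0011 0.0093] [0.5401 0.3103 0.2961]
```

Call:
step_arm([
  [[3,0,4],0],
  [[5.7,0,8.2],0],
  [[5.7,0,8.2],0],
  [[5.7,0,8.2],0],
  [[5.7,0,8.2],0],
  [[0,0,0],0],
  [[0,0,0],0],
])

```text
time_s: 14.55
tcp_pos: [0.5069, 0.2433, 0.2682]
eef_rot: [180.0, 0.0, 64.5]
contact_force: [-0.5, 0.5, -1.2]
gripper_width: 0.0134
```

```bash
python3 w.py 6 wrist side; python3 - <<'E'
from h import *
crop(load("side6"),130,280,120,260,4,"pics/s6.png")
E
```

```text
{'time_s': 14.55, 'tcp_pos': array([0.5069, 0.2433, 0.2682]), 'eef_rot': array([179.9909,   0.0014,  64.5414]), 'joints': array([ 45.5928,   8.5115, -10.0497,   0.0095, -71.4372, 108.9456]), 'contact_force': array([-0.5038,  0.5402, -1.2181]), 'gripper_width': 0.013351669966585145}
```

View pics/wrist6.png

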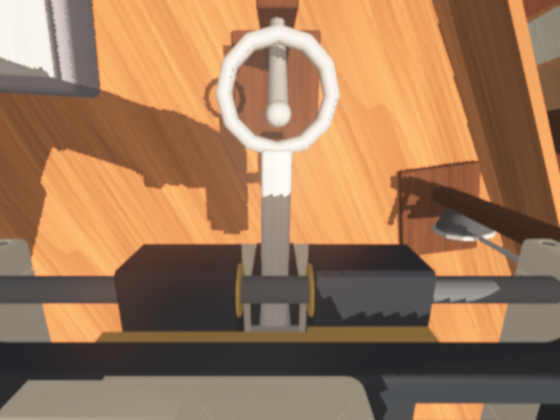

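View pics/s6.png

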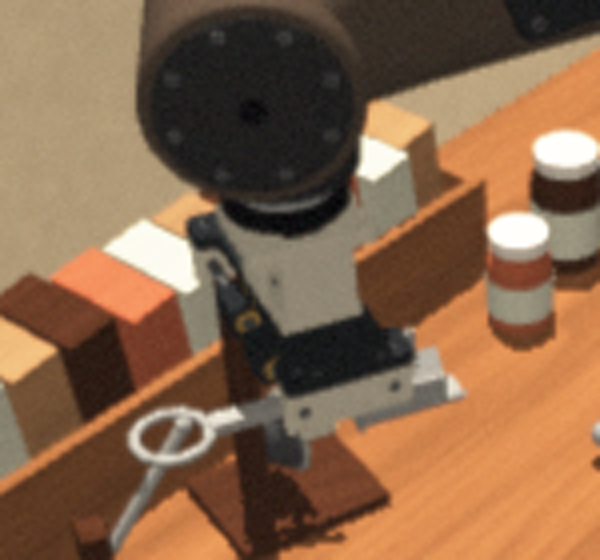

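Call:
step_arm([
  [[4,0,5.7],0],
  [[5,0,7.1],0],
  [[5,0,7.1],0],
  [[4,0,5.7],0],
  [[0,0,0],0],
  [[0,0,0],0],
])

```text
time_s: 15.4
tcp_pos: [0.5146, 0.2596, 0.2425]
eef_rot: [180.0, 0.0, 64.5]
contact_force: [0.1, -0.4, -2.0]
gripper_width: 0.0132
```

```bash
python3 w.py 7 wrist side; python3 - <<'E'
from h import *
crop(load("side7"),130,280,120,260,4,"pics/s7.png")
E
```

```text
{'time_s': 15.4, 'tcp_pos': array([0.5146, 0.2596, 0.2425]), 'eef_rot': array([179.9935,   0.0047,  64.5381]), 'joints': array([ 46.2063,  10.7246, -10.7008,   0.0082, -68.5771, 108.3288]), 'contact_force': array([ 0.1098, -0.4483, -1.9879]), 'gripper_width': 0.013225132611764508}
```

View pics/wrist7.png

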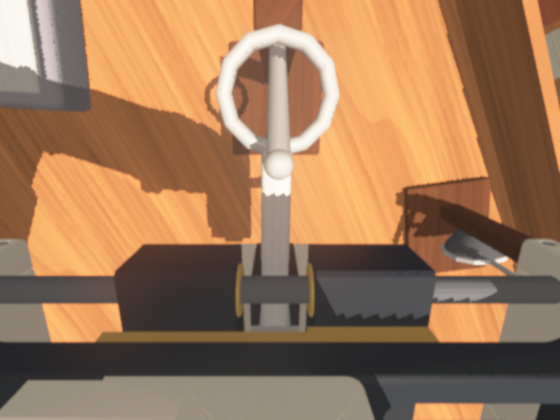

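View pics/s7.png

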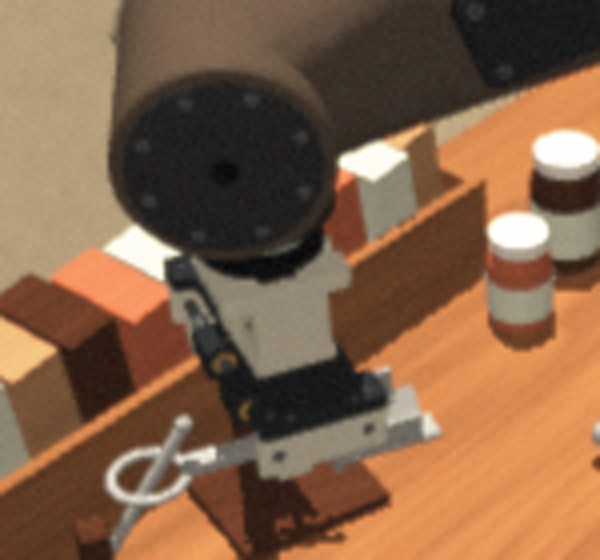

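Call:
step_arm([
  [[0,0,0],0],
  [[0,0,0],0],
  [[0,0,0],0],
  [[0,0,0],0],
  [[0,0,0],0],
  [[0,0,0],0],
  [[0,0,0],0],
  [[0,0,0],0],
  [[0,0,0],0],
  [[0,0,0],0],
], gripper=0)

```text
time_s: 16.75
tcp_pos: [0.5146, 0.2596, 0.2425]
eef_rot: [180.0, 0.0, 64.5]
contact_force: [-0.2, -0.8, 0.6]
gripper_width: 0.0871
```

```bash
python3 w.py 8 wrist side; python3 - <<'E'
from h import *
crop(load("side8"),130,280,190,330,4,"pics/s8.png")
E
```

```text
{'time_s': 16.75, 'tcp_pos': array([0.5146, 0.2596, 0.2425]), 'eef_rot': array([179.999 ,   0.0002,  64.5351]), 'joints': array([ 46.2063,  10.7214, -10.7096,   0.0011, -68.5688, 108.3284]), 'contact_force': array([-0.2386, -0.7662,  0.5922]), 'gripper_width': 0.08705599329664807}
```

View pics/wrist8.png

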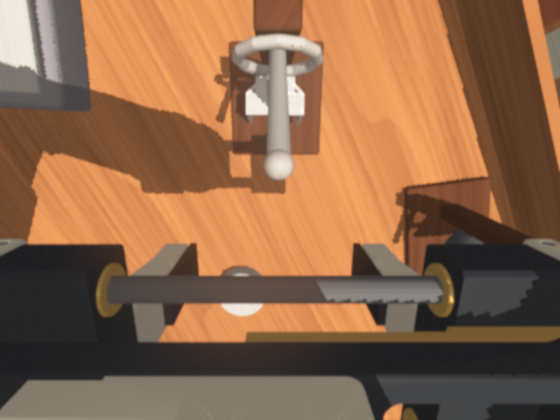

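View pics/s8.png

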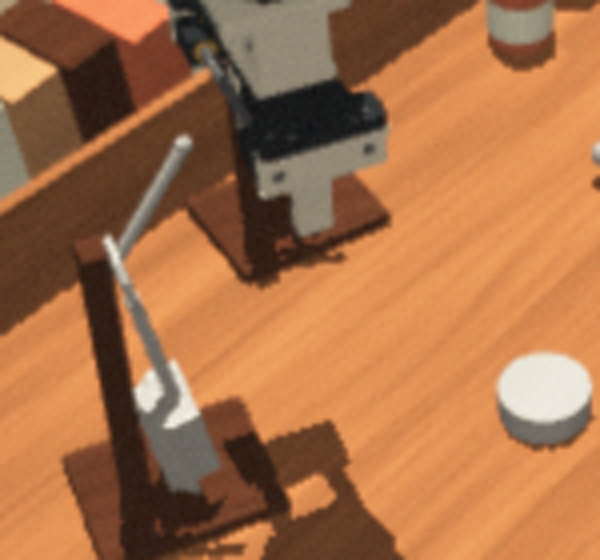

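Call:
step_arm([
  [[-8,0,0],0],
  [[-15,0,0],0],
  [[-20,0,0],0],
  [[-20,0,-5],0],
  [[-20,0,-15],0],
  [[-15,0,-20],0],
  [[-5,0,-20],0],
  [[0,0,-20],0],
  [[0,0,0],0],
  [[0,0,0],0],
  [[0,0,0],0],
  [[0,0,0],0],
  [[0,0,0],0],
  [[0,0,0],0],
  [[0,0,0],0],
  [[0,0,0],0],
])

```text
time_s: 18.85
tcp_pos: [0.4703, 0.1666, 0.3225]
eef_rot: [180.0, 0.0, 64.5]
contact_force: [0.6, -0.4, 0.1]
gripper_width: 0.0876
```

```bash
python3 w.py 9 side top wrist; python3 - <<'E'
from h import *
a=load("side8");b=load("side9")
crop(b,130,280,190,330,4,"pics/s9.png"); crop(load("wrist9"),180,380,0,150,4,"pics/w9.png")
E
```

```text
{'time_s': 18.85, 'tcp_pos': array([0.4703, 0.1666, 0.3225]), 'eef_rot': array([179.9992,   0.0006,  64.5364]), 'joints': array([ 42.114 ,   0.748 , -11.6901,   0.001 , -77.5622, 112.4222]), 'contact_force': array([ 0.5632, -0.435 ,  0.0593]), 'gripper_width': 0.0876399840446479}
```

Call:
step_arm([
  [[0,0,0],0],
  [[0,0,0],0],
  [[0,0,0],0],
  [[0,0,0],0],
  [[0,0,0],0],
  [[0,0,0],0],
  [[0,0,0],0],
  [[0,0,0],0],
])

```text
time_s: 20.0
tcp_pos: [0.4703, 0.1666, 0.3225]
eef_rot: [180.0, -0.0, 64.5]
contact_force: [0.1, 0.2, -0.3]
gripper_width: 0.0875
```

```bash
python3 w.py 10 side; python3 - <<'E'
from h import *
np.set_printoptions(precision=4,suppress=True)
b=load("side9");c=load("side10")
d=np.abs(b["img"].astype(int)-c["img"]).max(2)[225:325,140:200]; print("diff scoop region",d.max(),d.mean())
t=load("side10")
E
```

```text
{'time_s': 20.0, 'tcp_pos': array([0.4703, 0.1666, 0.3225]), 'eef_rot': array([179.9995,  -0.0014,  64.5366]), 'joints': array([ 42.1122,   0.7449, -11.6899,  -0.0001, -77.5636, 112.4244]), 'contact_force': array([ 0.0512,  0.1714, -0.3469]), 'gripper_width': 0.08753929134952701}
diff scoop region 13 3.2085
```

View pics/s9.png

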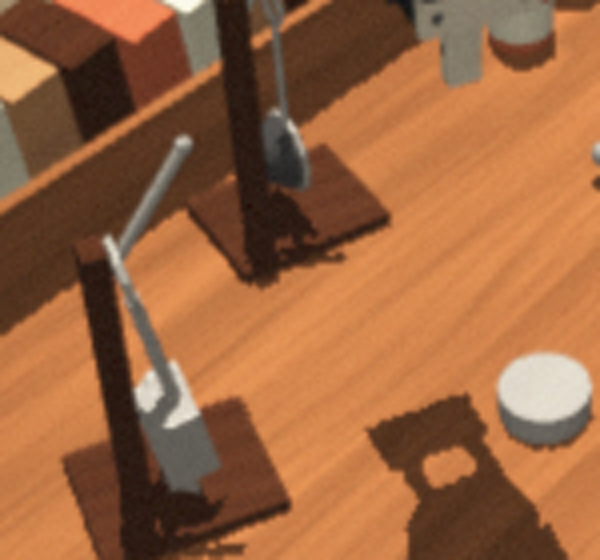

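View pics/wrist9.png

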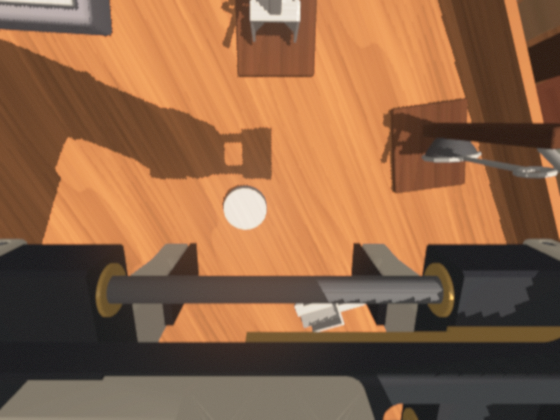

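```bash
python3 - <<'E'
from h import *
np.set_printoptions(precision=4,suppress=True)
c=load("side10")
L=[]
for u,v in ((135,300),(145,325),(155,350),(163,375),(170,395)):
    p=P(c,130+u/4,190+v/4); L.append(p); print(u,v,p)
# side8 wrist ring depth
w=load("wrist8")
for u,v in ((236,55),(319,55),(250,43),(300,43),(250,70),(305,69)): print("ring",P(w,u,v))
E
```

```text
135 300 [0.5366 0.3678 0.2047]
145 325 [0.5493 0.3545 0.1653]
155 350 [0.5506 0.3492 0.138 ]
163 375 [0.5482 0.3481 0.1156]
170 395 [0.5498 0.3441 0.0926]
ring [0.5428 0.3685 0.2168]
ring [0.5839 0.3489 0.2169]
ring [0.5521 0.3681 0.2273]
ring [0.5751 0.3568 0.2282]
ring [0.5463 0.3624 0.1929]
ring [0.5777 0.3481 0.1928]
```

```bash
python3 -c "
from plant import close_job
print(close_job())"
```

```text
the job is handed in; nothing more can be done
None
```

I hung the steel ringed scoop by its ring on the empty stand's peg and handed the job in at about 20 s; no verdict was reported.

I gripped the handle about 15 mm towards the bowl from its middle and carried it high across the counter. I then threaded the ring along the peg with the scoop still level, because the tool cannot tilt. I let go about 60 mm up the peg, and the scoop slid to the root and swung bowl down.

My last checks, from the camera images:
- **Ring position:** its centre is about 3 mm off the peg axis along the peg's x (limit 22 mm) and about 6 mm up from the root. Across the peg, along y, I saw no offset but did not compute one.
- **Tilt:** the handle is about 10° from upright, against a limit of about 34°.
- **Stillness:** two side pictures about 1 s apart differed only at noise level around the scoop.
- **Robot clear:** the gripper stands open and well away, and the contact force reads about zero.

The three cameras disagreed by up to about 4 mm on where the peg tip was. I corrected for this from the wrist view before threading, and the ring went on without any noticeable contact force. No check failed.

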